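Seat a flat-blade probe in the tightest slot of the calibrator block

ROBOT

A 6-joint arm with a two-finger parallel gripper is mounted at the origin on the work surface. World frame = base frame: x ahead of the robot, y to its left, z up, the work surface at z = 0. Lengths are in m, angles in rad, forces in N, time in s.
With the tool pointing down it reaches from about 0.325 to 1 m from the base axis. Payload 5.1 kg.
Tool frame: the origin (TCP) lies midway between the tips of the shut fingers; the grasp point (between the pads) lies 19 mm behind it; z points along the fingers, y is the direction in which the jaws open and shut (so a half turn about z gives the same grasp; the last joint's range is limited). The gripper opens to 85 mm and grips with 20 to 120 N. Pads are 22 mm wide; open, the fingers measure 114 mm over their backs; the gripper's body (76 mm by 85 mm) begins 54 mm behind the grasp point. The pads swing forward as they close: fully open they stand 13 mm farther back than shut.
Start: joints at [1.204, 0.124, 1.65, -0, 1.367, -0.083], TCP at [0.182, 0.624, 0.231] pointing down, gripper open.
Joint ranges: [-2.61, 2.61], [-1.02, 2.33], [0.03, 2.71], [-1.35, 4.49], [0.32, 2.68], [-2.91, 2.91]. Speed limits (rad/s): [2.57, 2.57, 3.14, 3.14, 3.14, 3.14].

INTERFACE

Orientations are given as a unit quaternion [x, y, z, w].
In Python, from workcell import env gives the robot as it stands.
- The arm moves only by the tool arm_command, never from a script. Its argument "steps" is a list of rows, each an object of numbers: "dx", "dy", "dz": the shift along the tool's x, y, z in cm; "rx", "ry", "rz": the turn, a rotation vector about the tool's x, y, z in rad. A call has 1 to 20 rows; each row shifts and turns the commanded pose from where the row before left it, along the tool's axes as they then stand; what a row does not reach is not made up. A row lasts 1/10 s, in which the tool goes at most 50 mm and 8.59 degrees, less where a joint would pass 70% of its speed; a pose out of reach is approached as far as the arm can. A call with a gripper value outside its range is refused whole. "claw" is the opening, from 0 (shut) to 1 (fully open), set as the call begins (left out, the last holds). The fingers move at their own pace and stop on an object; "squeeze" is the grip in N (left out, the last holds). Time passes only in rows, so rows that do not move let the fingers close. It gives the time, the measured TCP pose, the force and the opening at its end, in the units of the state.
- env.get_state(): the state, without advancing time (a new reading comes with each control period).
- env.get_image(name): name is "scene" or "top" or "wrist"; returns a dict with "frame" (384x512x3 uint8, red, green, blue), "z_map" (384x512 float32, m along the optical axis (not along the pixel's ray), 0 where there is no reading), "vertical_fov" (degrees; the focal length in pixels is half the picture's height over the tangent of half this angle, whatever the lens; pixels are square), "cx", "cy" (the principal point, pixels), "D" ([k1, k2, p1, p2, k3] as OpenCV has them; the pictures are not rectified), "origin" and "rotation" of the camera in the world; the wrist camera has in their place "hand_eye" (4x4, takes a point from camera to tool coordinates, whose origin is the TCP and whose axes are the flange's). Camera axes: x right, y down, z forward; pixel columns grow to the right and rows downward; lengths in m; the calibration is good to about 2 mm. A picture is of the moment at which its call begins: read the wrist's pose just before it.
- env.close_job(): hands the job in, once; it reports no verdict.
The state is a dict: "time": time; "q": joint angles; "joint_velocities": joint speeds; "effort": joint torques, N m; "tcp_pos": TCP position; "ee_rot": TCP orientation; "contact_force": force on the tool from outside, world axes, zero at the start; "ft_torque": the same for the moment, N m; "width": finger opening in m.
Only numpy, scipy, OpenCV 4.12 (cv2) and the standard library are available. Lean on these libraries where they do the work, as an engineer would, in place of code of your own. Each camera call takes 0.05 s, during which the arm holds its last target. There are 200 camera calls.

TASK

Take the flat-blade probe out of the single stand and set it fully home in the block of the temperature calibrator, blade down and collar flat on the block, in the narrowest slot that will accept it. Feel your way up from the narrow end, one slot after the other, pressing only gently, and keep it out of any looser slot. Leave the two probes in the rack and everything else on the bench alone.

Things in the scene. Friction and masses are not known exactly. Their poses are not given: they have to be found in the camera images.
- well (a point): Centre of the rectangular well in the calibrator's deck, at deck height; x away from the sloping control panel, y along the row of slots, z up. In the well stands an aluminium block, 54 (x) x 124 (y) mm, its top 3 mm above the deck, with five sharp-edged slots side by side, each 26 mm long along x, centred at x = 0, 50 mm deep.
- slots_narrow_end (a point): Nominal centre of the first, narrowest slot, on the block's top: 48.0 mm towards -y and 3 mm above the well point, same axes. From here, going +y, the slots are 4.0, 7.2, 10.4, 13.6 and 16.8 mm wide and their nominal centres lie at 0, 17.6, 38.4, 62.4 and 89.6 mm.
- slots_wide_end (a point): Nominal centre of the last, widest slot, on the block's top, same axes. The block has play in the well: from start to start it sits up to 4 mm to either side along y of nominal, which none of these points shows; it does not shift in use. The slot that fits is about 1.2 mm wider than the blade; the next narrower one is 2 mm too tight.
- calibrator: Temperature calibrator with its block: dark grey bench unit, 280 (x) x 290 (y) mm, 150 mm high, sloping panel towards the robot; origin at the centre of its underside on the bench. The well point lies 35 mm along +x and 150 mm up from it. Fixed.
- probe_a_head (a point): Centre of the grey plastic head of one of three probes that look alike, z up. Head 38 (x) x 30 (y) x 48 mm tall, with a 9 mm connector on top; below it a square steel collar 44 x 44 x 5 mm, underside 29 mm below this point; below that a flat steel blade, 45 mm long, tip 74 mm below this point. About 0.18 kg.
- probe_b_head (a point): The same point of another of the three probes. The blade is centred under the head, straight and square-ended, 22 mm wide along x; its thickness, along y, differs from probe to probe, from 5 to 13 mm.
- probe_c_head (a point): The same point of another of the three probes. Which probe stands in the single stand, and so how thick its blade is, changes from start to start.
- stand_place (a point): The single stand, a grey plastic block 76 x 76 mm and 62 mm high on a black base, fixed, with a 30 mm square hole: the place where the head centre of a probe standing in it lies, 91 mm above the bench. The probe in it hangs loosely by its collar and may be turned.
- rack_place0 (a point): The rack, the same with two holes 84 mm apart (160 mm long in all): where the head centre of the probe in its first hole lies.
- rack_place1 (a point): The same for the second hole of the rack.
- sleeve: Bystander: upright aluminium insert sleeve, 40 mm across at its rim, 98 mm tall; origin under its centre.
- pocket_thermometer: Bystander: yellow folding thermometer lying flat, about 190 mm long, 20 mm thick.
- beaker: Bystander: glass beaker, 68 mm across, 90 mm tall; origin under its centre.
- extractor: Bystander: T-handled hook lying flat, 150 mm long, 12 mm thick.
- jar: Bystander: small jar, 52 mm across, 60 mm tall; origin under its centre.
Mind the look-alikes: they are no part of the job. What is shaped like the part that bears probe_b_head but pink is not meant. What is shaped like the part that bears probe_a_head but blue is not meant.

How it is judged:
By the outcome, as a careful person would: the job done as asked, in the order asked, and still so for the second after the job is handed in, with the robot touching nothing.
It also fails if it takes over 64 s, if anything falls off the work surface, if the arm or the gripper's body presses on something with over 40 N, if the wrist force passes 120 N, or if a joint passes its speed limit or range.

## Working session

There is one attempt and no reset: what is moved stays moved. The work goes in short steps, Python scripts to look and compute and a tool call to move; the robot and the scene stay as the last step left them, time stands still between calls to the robot, and variables do not carry over. Pictures are saved under pics/ and viewed, about 8 in all and at most 12, crops included, and the job is handed in when it is done.

Besides the shell and the picture viewer there is one more tool, called after "Call:" by a JSON object that holds its "fn" and its "kwargs", one argument or row to a line. arm_command: Moves the arm, as the interface text tells. Its arguments: {"type":"object","properties":{"steps":{"type":"array","items":{"type":"object","properties":{"dx":{"type":"number"},"dy":{"type":"number"},"dz":{"type":"number"},"rx":{"type":"number"},"ry":{"type":"number"},"rz":{"type":"number"}}}},"claw":{"type":"number"},"squeeze":{"type":"number"}},"required":["steps"]}

```bash
ls; mkdir -p pics; cat > h.py <<'E'
import numpy as np, cv2
from workcell import env
def cam(name):
    im=env.get_image(name); f=im["frame"].shape[0]/2/np.tan(np.radians(im["vertical_fov"])/2)
    K=np.array([[f,0,im["cx"]],[0,f,im["cy"]],[0,0,1]]); return im,K,np.array(im["D"],float)
def world(im,K,D,uv,R=None,o=None,plane=None):
    """uv Nx2 -> world by z_map, or by plane height"""
    uv=np.asarray(uv,float).reshape(-1,2)
    n=cv2.undistortPoints(uv.reshape(-1,1,2),K,D).reshape(-1,2); d=np.c_[n,np.ones(len(n))]
    R=np.array(im["rotation"]) if R is None else R; o=np.array(im["origin"]) if o is None else o
    if plane is None:
        z=im["z_map"][uv[:,1].astype(int),uv[:,0].astype(int)]; return (d*z[:,None])@R.T+o
    w=d@R.T; return o+w*((plane-o[2])/w[:,2])[:,None]
E
python3 - <<'E'
from h import *
s=env.get_state(); print({k:np.round(v,3) for k,v in s.items()})
for n in ["scene","top"]:
    im,K,D=cam(n); cv2.imwrite(f"pics/{n}0.png",im["frame"][:,:,::-1]); print(n,np.round(K,1).tolist(),D,np.round(im["origin"],3),np.round(im["rotation"],3))
    np.savez(f"{n}.npz",**{k:np.array(v) for k,v in im.items()})
E
```

```text
pics
{'time': np.float64(0.0), 'q': array([ 1.204,  0.124,  1.652, -0.   ,  1.367, -0.083]), 'joint_velocities': array([ 0.001,  0.002,  0.   ,  0.   ,  0.   , -0.001]), 'effort': array([ 1.0000e-03, -4.2361e+01, -3.6546e+01, -0.0000e+00,  7.0000e-03,
       -0.0000e+00]), 'tcp_pos': array([0.182, 0.623, 0.23 ]), 'ee_rot': array([ 0.141,  0.99 , -0.001, -0.   ]), 'contact_force': array([0.759, 0.379, 0.363]), 'ft_torque': array([-0.012,  0.054, -0.002]), 'width': np.float64(0.085)}
scene [[466.7, 0.0, 254.9], [0.0, 466.7, 194.2], [0.0, 0.0, 1.0]] [0.02149171 0.         0.         0.         0.        ] [1.154 1.001 1.152] [ 0.218  0.882 -0.403 -0.111]
top [[432.3, 0.0, 257.5], [0.0, 432.3, 190.5], [0.0, 0.0, 1.0]] [-0.0351517  0.         0.         0.         0.       ] [ 0.404 -0.034  1.483] [ 0.71  -0.701  0.048 -0.038]
```

```bash
sed -i 's/R=np.array(im\["rotation"\]) if R is None else R/R=Rotation.from_quat(im["rotation"]).as_matrix() if R is None else R/; s/^from workcell/from scipy.spatial.transform import Rotation\nfrom workcell/' h.py
```

```text
(no output)
```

View pics/scene0.png

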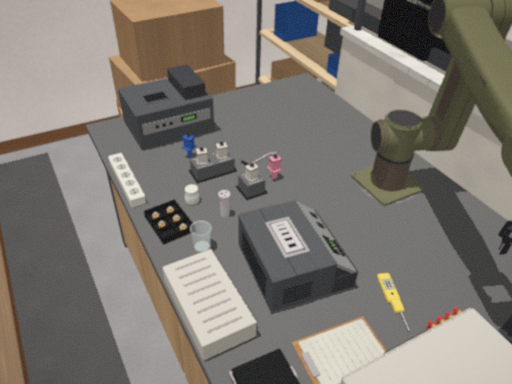

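View pics/top0.png

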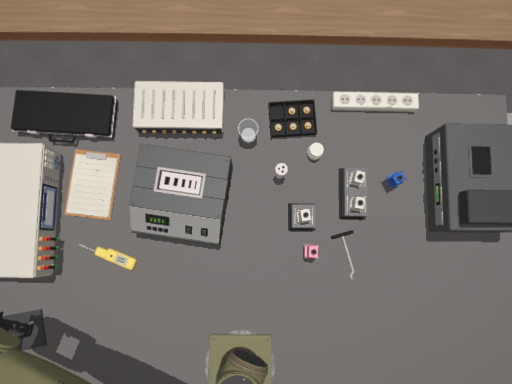

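```bash
python3 - <<'E'
from h import *
z=np.load("top.npz"); im={k:z[k] for k in z}
f=192/np.tan(np.radians(float(im["vertical_fov"]))/2); K=np.array([[f,0,im["cx"]],[0,f,im["cy"]],[0,0,1]]); D=im["D"]
for n,p in dict(stand=(304,217),standcorner=(293,206),base=(240,372),blockL=(156,182),blockR=(204,184),w5=(166,181),w1=(193,184),pink=(312,252),rackA=(354,179),deck=(180,160)).items():
    print(n,np.round(world(im,K,D,[p]),3))
f=im["frame"][:,:,::-1]
a=cv2.resize(f[160:205,145:215],None,fx=8,fy=8,interpolation=cv2.INTER_CUBIC); b=cv2.resize(f[160:230,285:375],None,fx=6,fy=6,interpolation=cv2.INTER_CUBIC)
c=np.zeros((420,560,3),np.uint8); c[:360]=a; 
cv2.imwrite("pics/c1.png",b)
# stand mask: points with height 50..70mm near stand; head top
zz=im["z_map"]; ys,xs=np.mgrid[195:240,282:330]; P=world(im,K,D,np.c_[xs.ravel(),ys.ravel()])
for lo,hi in[(.055,.07),(.1,.122),(.118,.14)]:
    m=(P[:,2]>lo)&(P[:,2]<hi); q=P[m]; print(lo,m.sum(),np.round(q.min(0),3),np.round(q.max(0),3),cv2.minAreaRect((q[:,:2]*1000).astype(np.float32)))
ys,xs=np.mgrid[120:260,120:245]; P=world(im,K,D,np.c_[xs.ravel(),ys.ravel()]); m=(P[:,2]>.14)&(P[:,2]<.165); print(m.sum(),cv2.minAreaRect((P[m,:2]*1000).astype(np.float32)),np.median(P[m,2]))
# white block
m=m&(im["frame"][ys.ravel(),xs.ravel()].min(1)>120); print(m.sum(),cv2.minAreaRect((P[m,:2]*1000).astype(np.float32)))
E
```

```text
stand [[ 0.487 -0.201  0.11 ]]
standcorner [[ 0.526 -0.17   0.063]]
base [[ 0.062 -0.009  0.291]]
blockL [[0.587 0.263 0.155]]
blockR [[0.584 0.115 0.149]]
w5 [[0.596 0.239 0.119]]
w1 [[0.583 0.149 0.148]]
pink [[ 0.377 -0.226  0.111]]
rackA [[ 0.611 -0.362  0.115]]
deck [[0.659 0.193 0.147]]
0.055 406 [ 0.457 -0.241  0.055] [ 0.534 -0.167  0.07 ] ((495.5920104980469, -203.784423828125), (77.06314086914062, 73.88506317138672), 0.02021450363099575)
0.1 104 [ 0.475 -0.221  0.102] [ 0.517 -0.188  0.122] ((495.2970886230469, -204.06683349609375), (39.96345901489258, 30.58655548095703), 8.311012268066406)
0.118 34 [ 0.477 -0.216  0.118] [ 0.509 -0.19   0.129] ((496.1695251464844, -207.19772338867188), (29.564273834228516, 24.554771423339844), 27.18100357055664)
5956 ((584.1538696289062, 192.88916015625), (292.669677734375, 219.8520965576172), 82.15899658203125) 0.14968108647627298
1757 ((581.637451171875, 192.56259155273438), (286.68096923828125, 203.74282836914062), 83.04891967773438)
```

View pics/c1.png

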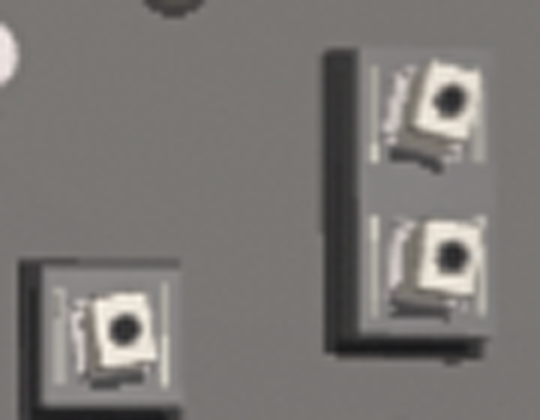

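```bash
python3 - <<'E'
from h import *
im,K,D=cam("wrist"); print(np.round(im["hand_eye"],4),im["vertical_fov"],K[0,0],D)
E
cat >> h.py <<'E'
def plan(target,yaw=None,s=None):
    """tool shift (cm) to a world TCP target with the present attitude; rz then to set tool-y's angle from world y to yaw; and tilt correction"""
    s=s or env.get_state(); R=Rotation.from_quat(s["ee_rot"]); d=R.inv().apply(np.array(target)-s["tcp_pos"])*100
    y=R.apply([0,1,0]); now=np.arctan2(-y[0],y[1]); print("t",round(float(s["time"]),2),"tcp",np.round(s["tcp_pos"],4),"yaw deg",np.degrees(now).round(2),"F",np.round(s["contact_force"],1),"w",round(float(s["width"]),4)); print("shift cm",d.round(2))
    if yaw is not None:
        c,sn=np.cos(yaw),np.sin(yaw); Rt=Rotation.from_matrix(np.array([[-c,-sn,0],[-sn,c,0],[0,0,-1]]).T*0+np.c_[[-c,-sn,0],[-sn,c,0],[0,0,-1]])
        r=(R.inv()*Rt).as_rotvec(); print("rotvec rad",r.round(4),"after-rot shift",(Rt.inv().apply(np.array(target)-s["tcp_pos"])*100).round(2))
def wrist():
    s=env.get_state(); im,K,D=cam("wrist"); H=np.array(im["hand_eye"]); R=Rotation.from_quat(s["ee_rot"]).as_matrix(); return im,K,D,R@H[:3,:3],R@H[:3,3]+s["tcp_pos"]
E
python3 -c "
from h import *
plan([.50,.19,.40],np.radians(-7))"
```

```text
[[-1.000e-04 -9.561e-01 -2.929e-01  7.490e-02]
 [ 1.000e+00  1.000e-04 -5.000e-04  2.000e-04]
 [ 5.000e-04 -2.929e-01  9.561e-01 -1.430e-01]
 [ 0.000e+00  0.000e+00  0.000e+00  1.000e+00]] 71.00604725125217 269.14402794049124 [-0.05826342  0.          0.          0.          0.        ]
t 0.15 tcp [0.1819 0.6236 0.2303] yaw deg -16.26 F [ 1.2 -0.2 -1.2] w 0.0851
shift cm [-42.68 -32.74 -16.92]
rotvec rad [-0.0016 -0.0003 -0.1616] after-rot shift [-36.86 -39.16 -16.97]
```

Call:
{"fn": "arm_command", "kwargs": {
  "steps": [
    {"dz": -2, "rz": -0.081},
    {"dz": -2, "rz": -0.081},
    {"dx": -3.3, "dy": -2.73},
    {"dx": -3.3, "dy": -2.73},
    {"dx": -3.3, "dy": -2.73},
    {"dx": -3.3, "dy": -2.73},
    {"dx": -3.3, "dy": -2.73},
    {"dx": -3.3, "dy": -2.73},
    {"dx": -3.3, "dy": -2.73},
    {"dx": -3.3, "dy": -2.73},
    {"dx": -3.3, "dy": -2.73},
    {"dx": -3.3, "dy": -2.73},
    {"dx": -3.3, "dy": -2.73},
    {"dx": -3.3, "dy": -2.73},
    {"dx": -3.3, "dy": -2.73},
    {"dx": -2.5, "dy": -2.73},
    {}
  ]
}}

```text
invalid input
```

```bash
python3 - <<'E'
from h import *
plan([.586,.189,.27],np.radians(-7))
im,K,D,R,o=wrist(); np.savez("w1.npz",R=R,o=o,K=K,D=D,frame=im["frame"],z=im["z_map"])
cv2.imwrite("pics/w1.png",im["frame"][:,:,::-1]); print(o)
E
```

```text
t 0.15 tcp [0.1819 0.6236 0.2303] yaw deg -16.26 F [ 1.2 -0.2 -1.2] w 0.0851
shift cm [-50.96 -30.41  -3.93]
rotvec rad [-0.0016 -0.0003 -0.1616] after-rot shift [-45.41 -38.21  -3.97]
[0.11007691 0.64493874 0.37337271]
```

View pics/w1.png

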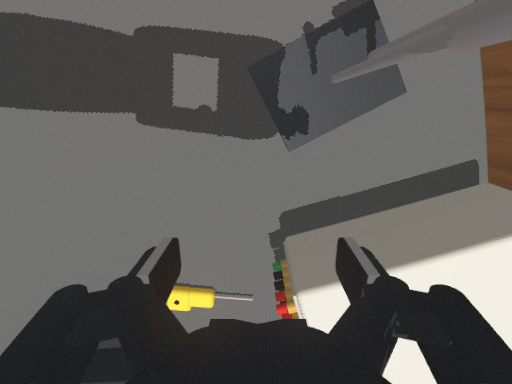

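Call:
{"fn": "arm_command", "kwargs": {
  "steps": [
    {"dz": -2.0, "rz": -0.081},
    {"dz": -2.0, "rz": -0.081},
    {"dx": -3.3, "dy": -2.73},
    {"dx": -3.3, "dy": -2.73},
    {"dx": -3.3, "dy": -2.73},
    {"dx": -3.3, "dy": -2.73},
    {"dx": -3.3, "dy": -2.73},
    {"dx": -3.3, "dy": -2.73},
    {"dx": -3.3, "dy": -2.73},
    {"dx": -3.3, "dy": -2.73},
    {"dx": -3.3, "dy": -2.73},
    {"dx": -3.3, "dy": -2.73},
    {"dx": -3.3, "dy": -2.73},
    {"dx": -3.3, "dy": -2.73},
    {"dx": -3.3, "dy": -2.73},
    {"dx": -2.5, "dy": -2.73},
    {"dz": 0.0}
  ]
}}

```text
invalid input
```

```bash
python3 - <<'E'
from h import *
plan([.586,.189,.27],np.radians(-7))
im,K,D,R,o=wrist(); np.savez("w1.npz",R=R,o=o,K=K,D=D,frame=im["frame"],z=im["z_map"])
cv2.imwrite("pics/w2.png",im["frame"][:,:,::-1]); print(o)
E
```

```text
t 0.2 tcp [0.1819 0.6236 0.2305] yaw deg -16.26 F [-1.   0.1  0.3] w 0.0853
shift cm [-50.96 -30.41  -3.91]
rotvec rad [-0.0013 -0.0002 -0.1617] after-rot shift [-45.41 -38.22  -3.95]
[0.11009729 0.64498221 0.37356611]
```

```bash
echo skip
```

```text
skip
```

Call:
{"fn": "arm_command", "kwargs": {
  "steps": [
    {"dx": 0.0, "dy": 0.0, "dz": -2.0, "rx": 0.0, "ry": 0.0, "rz": -0.08}
  ]
}}

```text
time: 0.35
tcp_pos: [0.1813, 0.6222, 0.2474]
ee_rot: [0.101, 0.995, -0.004, -0.001]
contact_force: [0.4, -0.6, -1.4]
width: 0.0856
```

Call:
{"fn": "arm_command", "kwargs": {
  "steps": [
    {"dx": 0, "dy": 0, "dz": -2, "rx": 0, "ry": 0, "rz": -0.08},
    {"dx": -3.3, "dy": -2.73, "dz": 0, "rx": 0, "ry": 0, "rz": 0},
    {"dx": -3.3, "dy": -2.73, "dz": 0, "rx": 0, "ry": 0, "rz": 0},
    {"dx": -3.3, "dy": -2.73, "dz": 0, "rx": 0, "ry": 0, "rz": 0},
    {"dx": -3.3, "dy": -2.73, "dz": 0, "rx": 0, "ry": 0, "rz": 0},
    {"dx": -3.3, "dy": -2.73, "dz": 0, "rx": 0, "ry": 0, "rz": 0},
    {"dx": -3.3, "dy": -2.73, "dz": 0, "rx": 0, "ry": 0, "rz": 0},
    {"dx": -3.3, "dy": -2.73, "dz": 0, "rx": 0, "ry": 0, "rz": 0},
    {"dx": -3.3, "dy": -2.73, "dz": 0, "rx": 0, "ry": 0, "rz": 0},
    {"dx": -3.3, "dy": -2.73, "dz": 0, "rx": 0, "ry": 0, "rz": 0},
    {"dx": -3.3, "dy": -2.73, "dz": 0, "rx": 0, "ry": 0, "rz": 0},
    {"dx": -3.3, "dy": -2.73, "dz": 0, "rx": 0, "ry": 0, "rz": 0},
    {"dx": -3.3, "dy": -2.73, "dz": 0, "rx": 0, "ry": 0, "rz": 0},
    {"dx": -3.3, "dy": -2.73, "dz": 0, "rx": 0, "ry": 0, "rz": 0},
    {"dx": -2.5, "dy": -2.7, "dz": 0, "rx": 0, "ry": 0, "rz": 0},
    {"dx": 0, "dy": 0, "dz": 0, "rx": 0, "ry": 0, "rz": 0}
  ]
}}

```text
time: 1.95
tcp_pos: [0.5874, 0.1855, 0.2708]
ee_rot: [0.064, 0.998, -0.001, 0.0]
contact_force: [0.6, 0.3, -0.4]
width: 0.0854
```

```bash
python3 - <<'E'
from h import *
plan([.586,.189,.27],np.radians(-7))
im,K,D,R,o=wrist(); np.savez("w1.npz",R=R,o=o,K=K,D=D,frame=im["frame"],z=im["z_map"])
cv2.imwrite("pics/w3.png",im["frame"][:,:,::-1]); print(o)
E
```

```text
t 1.95 tcp [0.5874 0.1855 0.2708] yaw deg -7.38 F [ 0.6  0.3 -0.4] w 0.0854
shift cm [0.18 0.33 0.08]
rotvec rad [-0.0012  0.0001 -0.0066] after-rot shift [0.18 0.34 0.08]
[0.51314118 0.19543557 0.41384023]
```

View pics/w3.png

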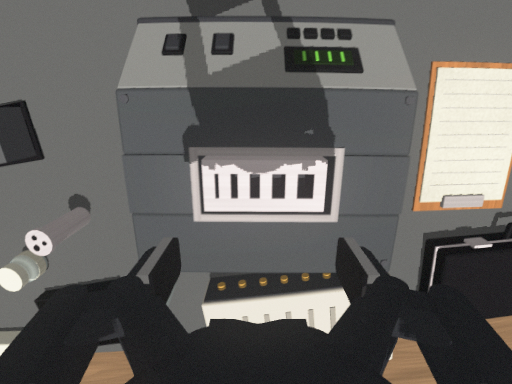

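```bash
python3 - <<'E'
from h import *
d=np.load("w1.npz"); K,D,R,o=d["K"],d["D"],d["R"],d["o"]
g=cv2.cvtColor(d["frame"],cv2.COLOR_RGB2GRAY)
for r in (182,188,194): print(r,g[r,196:336].tolist())
W=lambda p:world({},K,D,p,R,o,.153)
def edges(a,off):  # half-level crossings
    t=130.; i=np.where((a[:-1]<t)!=(a[1:]<t))[0]; a=a.astype(float); return [(k+(t-a[k])/(a[k+1]-a[k])+off, a[k+1]>a[k]) for k in i]
for r in (184,188,192,196):
    e=edges(g[r,200:332],200); P=W([(x,r) for x,_ in e]); print(r,[(round(x,1),'+' if u else '-') for x,u in e]); print(P[:,:2].round(4).tolist())
for c in (209,215,228,245,265,291,317,222,235,256,278,305):
    e=edges(g[150:225,c],150); print(c,[(round(x,1),'+' if u else '-') for x,u in e],W([(c,x) for x,_ in e])[:,:2].round(4).tolist())
zz=d["z"]; print("depth pts",[world({"z_map":zz},K,D,[p],R,o).round(4).tolist() for p in [(209,190),(246,195),(267,195),(292,195),(160,180),(370,180)]])
E
```

```text
182 [199, 197, 176, 114, 60, 55, 151, 226, 239, 238, 238, 239, 239, 239, 240, 239, 240, 238, 200, 107, 55, 63, 163, 230, 239, 240, 239, 239, 240, 240, 240, 240, 239, 236, 185, 91, 57, 53, 54, 59, 61, 158, 231, 241, 240, 240, 240, 240, 240, 240, 241, 241, 240, 199, 102, 57, 60, 57, 62, 59, 61, 57, 57, 123, 222, 239, 241, 240, 241, 240, 241, 242, 240, 240, 240, 224, 129, 64, 57, 57, 60, 60, 57, 63, 59, 58, 54, 54, 76, 186, 234, 240, 240, 240, 240, 241, 241, 240, 240, 239, 235, 166, 82, 64, 59, 56, 58, 60, 61, 55, 55, 53, 54, 55, 59, 56, 52, 100, 216, 237, 237, 238, 236, 237, 236, 238, 237, 235, 236, 222, 100, 60, 60, 56, 59, 59, 67, 136, 194, 203]
188 [202, 198, 186, 141, 79, 57, 112, 201, 231, 235, 234, 234, 233, 234, 234, 234, 233, 234, 213, 128, 61, 53, 136, 223, 235, 235, 235, 236, 236, 236, 235, 235, 235, 235, 197, 108, 56, 55, 55, 55, 58, 143, 226, 237, 238, 237, 236, 237, 237, 238, 236, 237, 236, 200, 106, 59, 61, 58, 60, 58, 58, 57, 60, 122, 219, 236, 239, 238, 238, 238, 239, 239, 239, 239, 239, 206, 116, 63, 60, 59, 63, 58, 56, 59, 56, 59, 59, 59, 82, 205, 236, 239, 241, 241, 
[... 5072 characters left out ...]
59.8), '+'), (np.float64(174.4), '-'), (np.float64(197.7), '+'), (np.float64(211.6), '-'), (np.float64(214.1), '+'), (np.float64(221.8), '-')] [[0.5638, 0.2085], [0.5784, 0.2069], [0.6028, 0.2043], [0.6179, 0.2027], [0.6208, 0.2024], [0.6295, 0.2014]]
305 [(np.float64(159.9), '+'), (np.float64(174.0), '-'), (np.float64(197.8), '+'), (np.float64(211.7), '-'), (np.float64(214.1), '+'), (np.float64(222.0), '-')] [[0.5673, 0.2348], [0.5815, 0.2336], [0.6065, 0.2317], [0.6217, 0.2305], [0.6245, 0.2303], [0.6334, 0.2297]]
depth pts [[[0.5855, 0.1358, 0.1536]], [[0.5955, 0.1723, 0.1539]], [[0.5985, 0.1935, 0.1532]], [[0.6013, 0.2186, 0.1544]], [[0.5694, 0.0873, 0.1508]], [[0.5966, 0.2994, 0.1514]]]
```

Call:
{"fn": "arm_command", "kwargs": {
  "steps": [
    {"dx": 0, "dy": 0, "dz": 0, "rx": 0, "ry": 0, "rz": -0.134},
    {"dx": 0, "dy": 0, "dz": 0, "rx": 0, "ry": 0, "rz": -0.134},
    {"dx": 1.6, "dy": -4.14, "dz": 0.44, "rx": 0, "ry": 0, "rz": 0},
    {"dx": 1.6, "dy": -4.14, "dz": 0.44, "rx": 0, "ry": 0, "rz": 0},
    {"dx": 1.6, "dy": -4.14, "dz": 0.44, "rx": 0, "ry": 0, "rz": 0},
    {"dx": 1.6, "dy": -4.14, "dz": 0.44, "rx": 0, "ry": 0, "rz": 0},
    {"dx": 1.6, "dy": -4.14, "dz": 0.44, "rx": 0, "ry": 0, "rz": 0},
    {"dx": 1.6, "dy": -4.14, "dz": 0.44, "rx": 0, "ry": 0, "rz": 0},
    {"dx": 1.6, "dy": -4.14, "dz": 0.44, "rx": 0, "ry": 0, "rz": 0},
    {"dx": 1.6, "dy": -4.14, "dz": 0.44, "rx": 0, "ry": 0, "rz": 0},
    {"dx": 1.6, "dy": -4.14, "dz": 0.44, "rx": 0, "ry": 0, "rz": 0},
    {"dx": 0, "dy": 0, "dz": 0, "rx": 0, "ry": 0, "rz": 0}
  ]
}}

```text
time: 3.2
tcp_pos: [0.495, -0.2031, 0.231]
ee_rot: [-0.07, 0.998, -0.0, -0.001]
contact_force: [0.2, 0.2, -0.2]
width: 0.0856
```

```bash
python3 - <<'E'
from h import *
plan([.496,-.204,.23],np.radians(8))
im,K,D,R,o=wrist(); np.savez("w2.npz",R=R,o=o,K=K,D=D,frame=im["frame"],z=im["z_map"])
cv2.imwrite("pics/w4.png",cv2.resize(im["frame"][100:300,130:390,::-1],None,fx=3,fy=3)); 
ys,xs=np.mgrid[60:330,100:420]; uv=np.c_[xs.ravel(),ys.ravel()]; P=world(im,K,D,uv,R,o)
for n,lo,hi in[("stand",.056,.064),("headtop",.110,.118),("collar",.065,.069),("conn",.121,.127)]:
    m=(P[:,2]>lo)&(P[:,2]<hi)&(np.hypot(P[:,0]-.496,P[:,1]+.204)<.06); q=P[m]
    print(n,m.sum(),np.median(q[:,2]).round(4) if m.sum() else 0,[np.round(v,1) for v in cv2.minAreaRect((q[:,:2]*1000).astype(np.float32))] if m.sum()>4 else 0, q.mean(0).round(4))
E
```

```text
t 3.2 tcp [ 0.495  -0.2031  0.231 ] yaw deg 8.01 F [ 0.2  0.2 -0.2] w 0.0856
shift cm [-0.09 -0.1   0.1 ]
rotvec rad [-0.0002 -0.0013  0.0001] after-rot shift [-0.09 -0.1   0.1 ]
stand 2276 0.0624 [array([ 496.6, -203.1]), array([76.6, 76.1]), np.float64(0.5)] [ 0.4894 -0.2044  0.0624]
headtop 783 0.1151 [array([ 496. , -203.2]), array([37.5, 29.7]), np.float64(8.4)] [ 0.4939 -0.2032  0.115 ]
collar 390 0.0675 [array([ 496.9, -206.5]), array([44. , 50.7]), np.float64(9.5)] [ 0.4897 -0.203   0.0674]
conn 272 0.1247 [array([ 496.6, -203. ]), array([18.1, 16.6]), np.float64(7.7)] [ 0.496  -0.2031  0.1246]
```

View pics/w4.png

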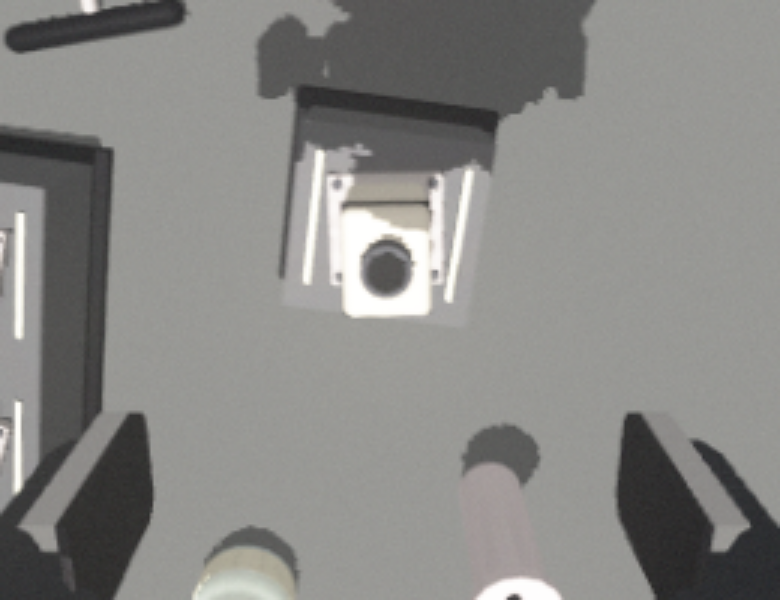

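Call:
{"fn": "arm_command", "kwargs": {
  "steps": [
    {"dx": -0.12, "dy": 0, "dz": 3.4, "rx": 0, "ry": 0, "rz": 0},
    {"dx": 0, "dy": 0, "dz": 4, "rx": 0, "ry": 0, "rz": 0},
    {"dx": 0, "dy": 0, "dz": 4, "rx": 0, "ry": 0, "rz": 0},
    {"dx": 0, "dy": 0, "dz": 2.5, "rx": 0, "ry": 0, "rz": 0},
    {"dx": 0, "dy": 0, "dz": 1.5, "rx": 0, "ry": 0, "rz": 0},
    {"dx": 0, "dy": 0, "dz": 0, "rx": 0, "ry": 0, "rz": 0}
  ]
}}

```text
time: 3.85
tcp_pos: [0.4966, -0.1981, 0.0756]
ee_rot: [-0.073, 0.997, 0.001, -0.002]
contact_force: [0.4, -0.8, 1.3]
width: 0.0853
```

Call:
{"fn": "arm_command", "kwargs": {
  "steps": [
    {"dx": 0, "dy": 0, "dz": 0, "rx": 0, "ry": 0, "rz": 0},
    {"dx": 0, "dy": 0, "dz": 0, "rx": 0, "ry": 0, "rz": 0},
    {"dx": 0, "dy": 0, "dz": 0, "rx": 0, "ry": 0, "rz": 0},
    {"dx": 0, "dy": 0, "dz": 0, "rx": 0, "ry": 0, "rz": 0},
    {"dx": 0, "dy": 0, "dz": 0, "rx": 0, "ry": 0, "rz": 0},
    {"dx": 0, "dy": 0, "dz": 0, "rx": 0, "ry": 0, "rz": 0}
  ],
  "claw": 0.1,
  "squeeze": 60
}}

```text
time: 4.45
tcp_pos: [0.4987, -0.2009, 0.0793]
ee_rot: [-0.072, 0.997, -0.001, 0.001]
contact_force: [-0.2, -0.4, 6.2]
width: 0.0294
```

```bash
python3 - <<'E'
from h import *
for i in range(3): plan([.496,-.2032,.077],np.radians(8)); env.get_image("top")
s=env.get_state(); print(s["q"],s["joint_velocities"].round(3),s["ft_torque"])
E
```

```text
t 4.45 tcp [ 0.4987 -0.2009  0.0793] yaw deg 8.25 F [-0.2 -0.4  6.2] w 0.0294
shift cm [ 0.3  -0.18  0.23]
rotvec rad [-0.0015  0.0023  0.0043] after-rot shift [ 0.29 -0.19  0.23]
t 4.5 tcp [ 0.4987 -0.201   0.0793] yaw deg 8.25 F [-0.2 -0.5  5.6] w 0.0294
shift cm [ 0.3  -0.18  0.23]
rotvec rad [-0.0015  0.0023  0.0043] after-rot shift [ 0.29 -0.19  0.23]
t 4.55 tcp [ 0.4986 -0.201   0.0793] yaw deg 8.25 F [ 0.4 -0.8  6.3] w 0.0288
shift cm [ 0.29 -0.18  0.23]
rotvec rad [-0.0015  0.0022  0.0043] after-rot shift [ 0.29 -0.19  0.23]
[-4.82999653e-01  2.19524859e-02  2.02871804e+00  5.80115696e-05
  1.08825633e+00 -2.19776281e+00] [ 0.001 -0.    -0.001 -0.     0.001  0.   ] [ 0.12970459  0.06906757 -0.01917343]
```

Call:
{"fn": "arm_command", "kwargs": {
  "steps": [
    {"dx": 0, "dy": 0, "dz": -1, "rx": 0, "ry": 0, "rz": 0},
    {"dx": 0, "dy": 0, "dz": -3, "rx": 0, "ry": 0, "rz": 0},
    {"dx": 0, "dy": 0, "dz": -4, "rx": 0, "ry": 0, "rz": 0},
    {"dx": 0, "dy": 0, "dz": -4, "rx": 0, "ry": 0, "rz": 0},
    {"dx": 0, "dy": 0, "dz": -4, "rx": 0, "ry": 0, "rz": 0},
    {"dx": 0, "dy": 0, "dz": -3, "rx": 0, "ry": 0, "rz": 0},
    {"dx": 0, "dy": 0, "dz": 0, "rx": 0, "ry": 0, "rz": 0},
    {"dx": 0, "dy": 0, "dz": 0, "rx": 0, "ry": 0, "rz": 0},
    {"dx": 0, "dy": 0, "dz": 0, "rx": 0, "ry": 0, "rz": 0}
  ]
}}

```text
time: 5.5
tcp_pos: [0.4965, -0.1997, 0.265]
ee_rot: [-0.072, 0.997, 0.001, -0.002]
contact_force: [0.0, -0.2, -2.0]
width: 0.0291
```

```bash
python3 - <<'E'
from h import *
th=np.radians(-7.45); ex=np.array([np.cos(th),np.sin(th)]); ey=np.array([-np.sin(th),np.cos(th)])
s1=ex*.5588+ey*.21823; print("slot1",s1, "well nominal-ish")
plan([*s1,.27],th)
im,K,D,R,o=wrist(); np.savez("w3.npz",R=R,o=o,K=K,D=D,frame=im["frame"],z=im["z_map"])
cv2.imwrite("pics/w5.png",cv2.resize(im["frame"][120:320,130:390,::-1],None,fx=3,fy=3)); 
E
```

```text
slot1 [0.58237874 0.14393325] well nominal-ish
t 5.5 tcp [ 0.4965 -0.1997  0.265 ] yaw deg 8.26 F [ 0.  -0.2 -2. ] w 0.0291
shift cm [-13.44  32.78  -0.46]
rotvec rad [ 0.0021 -0.004   0.2742] after-rot shift [-4.06 35.19 -0.5 ]
```

View pics/w5.png

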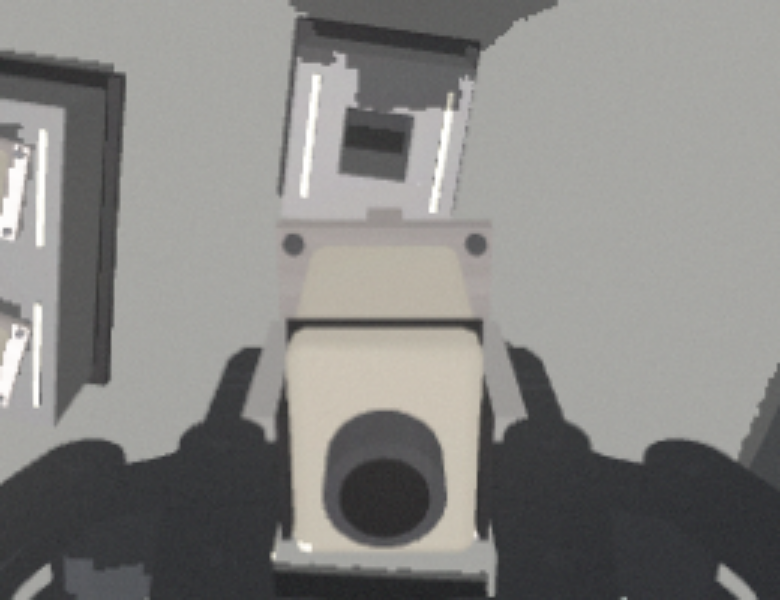

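```bash
python3 - <<'E'
from h import *
d=np.load("w3.npz"); K,D=d["K"],d["D"]; g=cv2.cvtColor(d["frame"],cv2.COLOR_RGB2GRAY)
im=env.get_image("wrist"); H=np.array(im["hand_eye"]); z=d["z"]
T=lambda p: (world({"z_map":z},K,D,p,H[:3,:3],H[:3,3])*1000).round(1)
for r in (188,190,191,192,193,194,196): print(r,g[r,244:274].tolist()); 
for r in (190,191,192): print(r,z[r,246:270].round(3).tolist()); print(T([(256,r),(260,r)]).tolist())
print("collar",T([(225,205),(290,205),(225,215),(290,215)]).tolist(),"headtop",T([(235,250),(285,250),(258,238)]).tolist())
E
```

```text
188 [184, 181, 184, 185, 183, 184, 182, 184, 181, 179, 181, 177, 179, 179, 182, 180, 182, 179, 179, 181, 181, 183, 183, 184, 183, 182, 180, 181, 180, 237]
190 [184, 184, 182, 182, 184, 183, 184, 183, 164, 150, 150, 149, 149, 148, 148, 148, 150, 149, 146, 148, 176, 180, 180, 183, 182, 185, 180, 183, 181, 252]
191 [182, 182, 184, 182, 184, 183, 184, 183, 157, 147, 150, 149, 148, 151, 147, 148, 150, 147, 149, 150, 173, 183, 180, 181, 182, 182, 183, 182, 182, 180]
192 [179, 182, 179, 177, 182, 178, 180, 179, 158, 151, 149, 148, 150, 149, 148, 149, 148, 150, 150, 148, 172, 179, 180, 179, 178, 180, 178, 175, 179, 178]
193 [160, 163, 162, 161, 160, 160, 160, 163, 152, 146, 148, 149, 147, 146, 146, 148, 147, 149, 149, 149, 157, 161, 158, 161, 161, 161, 161, 159, 160, 159]
194 [145, 147, 149, 147, 147, 147, 145, 146, 150, 148, 149, 148, 147, 147, 147, 149, 148, 147, 148, 151, 150, 145, 146, 148, 146, 146, 144, 144, 144, 148]
196 [160, 161, 164, 161, 160, 158, 162, 162, 160, 158, 162, 160, 161, 161, 159, 161, 159, 161, 158, 160, 162, 161, 160, 159, 158, 159, 160, 158, 161, 159]
190 [0.36100000
[... 1046 characters left out ...]
7.1]]
192 [0.3619999885559082, 0.3619999885559082, 0.3610000014305115, 0.3619999885559082, 0.3630000054836273, 0.3630000054836273, 0.2070000022649765, 0.2070000022649765, 0.20600000023841858, 0.20600000023841858, 0.2070000022649765, 0.20600000023841858, 0.20600000023841858, 0.20600000023841858, 0.20600000023841858, 0.20600000023841858, 0.20600000023841858, 0.2070000022649765, 0.3630000054836273, 0.3619999885559082, 0.3630000054836273, 0.3619999885559082, 0.3619999885559082, 0.3619999885559082]
[[13.1, -1.2, 54.3], [13.3, 1.9, 53.7]]
collar [[18.0, -19.9, 11.9], [17.9, 19.9, 12.2], [11.4, -20.2, 11.8], [10.7, 20.4, 13.6]] headtop [[14.2, -10.0, -36.1], [14.3, 12.3, -36.4], [19.9, 0.3, -35.5]]
```

Call:
{"fn": "arm_command", "kwargs": {
  "steps": [
    {"dx": 0, "dy": 0, "dz": 0, "rx": 0, "ry": 0, "rz": 0.137},
    {"dx": 0, "dy": 0, "dz": 0, "rx": 0, "ry": 0, "rz": 0.137},
    {"dx": -0.48, "dy": 3.9, "dz": 0, "rx": 0, "ry": 0, "rz": 0},
    {"dx": -0.48, "dy": 3.9, "dz": 0, "rx": 0, "ry": 0, "rz": 0},
    {"dx": -0.48, "dy": 3.9, "dz": 0, "rx": 0, "ry": 0, "rz": 0},
    {"dx": -0.48, "dy": 3.9, "dz": 0, "rx": 0, "ry": 0, "rz": 0},
    {"dx": -0.48, "dy": 3.9, "dz": 0, "rx": 0, "ry": 0, "rz": 0},
    {"dx": -0.48, "dy": 3.9, "dz": 0, "rx": 0, "ry": 0, "rz": 0},
    {"dx": -0.48, "dy": 3.9, "dz": 0, "rx": 0, "ry": 0, "rz": 0},
    {"dx": -0.48, "dy": 3.9, "dz": 0, "rx": 0, "ry": 0, "rz": 0},
    {"dx": -0.45, "dy": 3.9, "dz": 0, "rx": 0, "ry": 0, "rz": 0},
    {"dx": 0, "dy": 0, "dz": 1.5, "rx": 0, "ry": 0, "rz": 0},
    {"dx": 0, "dy": 0, "dz": 1.5, "rx": 0, "ry": 0, "rz": 0},
    {"dx": 0, "dy": 0, "dz": 0, "rx": 0, "ry": 0, "rz": 0},
    {"dx": 0, "dy": 0, "dz": 0, "rx": 0, "ry": 0, "rz": 0}
  ]
}}

```text
time: 7.1
tcp_pos: [0.5848, 0.141, 0.236]
ee_rot: [0.066, 0.998, -0.0, -0.001]
contact_force: [-0.0, -0.1, -0.9]
width: 0.0296
```

```bash
cat >> h.py <<'E'
th=np.radians(-7.45); ex=np.array([np.cos(th),np.sin(th)]); ey=np.array([-np.sin(th),np.cos(th)])
def rel(s=None):
    s=s or env.get_state(); p=s["tcp_pos"][:2]; return "x' %.4f y' %.4f z %.4f"%(p@ex,p@ey,s["tcp_pos"][2])
E
python3 - <<'E'
from h import *
plan([.5846,.1431,.235],th); print(rel())
im,K,D,R,o=wrist(); np.savez("w4.npz",R=R,o=o,K=K,D=D,frame=im["frame"],z=im["z_map"])
cv2.imwrite("pics/w6.png",cv2.resize(im["frame"][120:320,160:420,::-1],None,fx=3,fy=3)); 
plan([.5846,.1431,.235],th); print(rel())
E
```

```text
t 7.1 tcp [0.5848 0.141  0.236 ] yaw deg -7.52 F [-0.  -0.1 -0.9] w 0.0296
shift cm [0.04 0.21 0.1 ]
rotvec rad [-0.001  -0.0029 -0.0013] after-rot shift [0.04 0.21 0.1 ]
x' 0.5616 y' 0.2156 z 0.2360
t 7.15 tcp [0.5854 0.141  0.2373] yaw deg -7.53 F [-0.   0.9 -1.2] w 0.0292
shift cm [0.1  0.19 0.23]
rotvec rad [-0.0004 -0.0008 -0.0014] after-rot shift [0.1  0.19 0.23]
x' 0.5621 y' 0.2158 z 0.2373
```

View pics/w6.png

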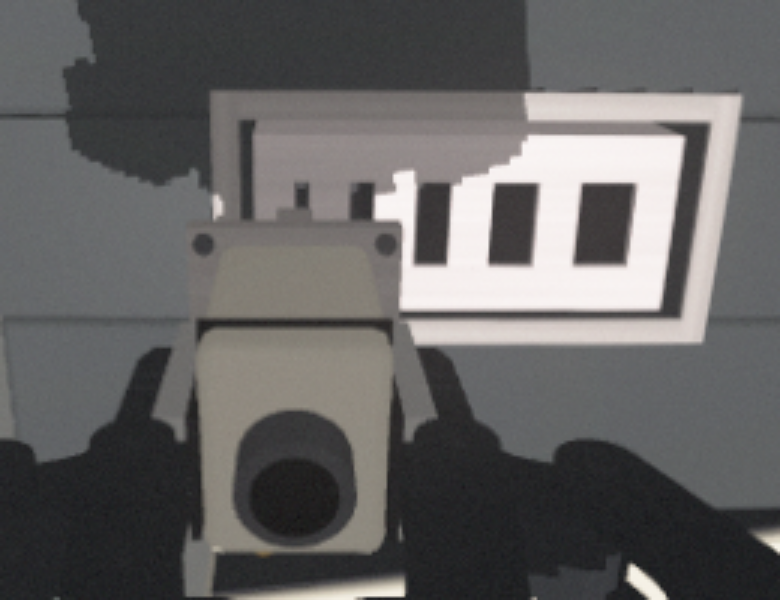

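Call:
{"fn": "arm_command", "kwargs": {
  "steps": [
    {"dx": 0.08, "dy": 0.2, "dz": 0, "rx": 0, "ry": 0, "rz": 0},
    {"dx": 0, "dy": 0, "dz": 0.5, "rx": 0, "ry": 0, "rz": 0},
    {"dx": 0, "dy": 0, "dz": 0.5, "rx": 0, "ry": 0, "rz": 0},
    {"dx": 0, "dy": 0, "dz": 0.4, "rx": 0, "ry": 0, "rz": 0},
    {"dx": 0, "dy": 0, "dz": 0.2, "rx": 0, "ry": 0, "rz": 0},
    {"dx": 0, "dy": 0, "dz": 0, "rx": 0, "ry": 0, "rz": 0},
    {"dx": 0, "dy": 0, "dz": 0, "rx": 0, "ry": 0, "rz": 0}
  ]
}}

```text
time: 7.85
tcp_pos: [0.5851, 0.1443, 0.2217]
ee_rot: [0.065, 0.998, -0.0, -0.0]
contact_force: [0.2, -0.9, -1.3]
width: 0.0292
```

```bash
python3 -c "
from h import *
plan([.5846,.1431,.214],th); print(rel())"
```

```text
t 7.85 tcp [0.5851 0.1443 0.2217] yaw deg -7.43 F [ 0.2 -0.9 -1.3] w 0.0292
shift cm [ 0.03 -0.13  0.77]
rotvec rad [-0.     -0.      0.0003] after-rot shift [ 0.03 -0.13  0.77]
x' 0.5614 y' 0.2190 z 0.2217
```

Call:
{"fn": "arm_command", "kwargs": {
  "steps": [
    {"dx": 0, "dy": -0.13, "dz": 0.2, "rx": 0, "ry": 0, "rz": 0},
    {"dx": 0, "dy": 0, "dz": 0.2, "rx": 0, "ry": 0, "rz": 0},
    {"dx": 0, "dy": 0, "dz": 0.2, "rx": 0, "ry": 0, "rz": 0},
    {"dx": 0, "dy": 0, "dz": 0, "rx": 0, "ry": 0, "rz": 0},
    {"dx": 0, "dy": 0, "dz": 0, "rx": 0, "ry": 0, "rz": 0}
  ]
}}

```text
time: 8.35
tcp_pos: [0.5849, 0.143, 0.2157]
ee_rot: [0.065, 0.998, -0.0, -0.0]
contact_force: [-0.4, 0.0, -1.1]
width: 0.0296
```

```bash
python3 -c "
from h import *
plan([.5846,.1431,.214],th); print(rel())"
```

```text
t 8.35 tcp [0.5849 0.143  0.2157] yaw deg -7.44 F [-0.4  0.  -1.1] w 0.0296
shift cm [0.03 0.01 0.17]
rotvec rad [-0.     -0.0001  0.0002] after-rot shift [0.03 0.01 0.17]
x' 0.5614 y' 0.2176 z 0.2157
```

Well aligned; press down gently.

Call:
{"fn": "arm_command", "kwargs": {
  "steps": [
    {"dx": 0, "dy": 0, "dz": 0.1, "rx": 0, "ry": 0, "rz": 0},
    {"dx": 0, "dy": 0, "dz": 0.1, "rx": 0, "ry": 0, "rz": 0},
    {"dx": 0, "dy": 0, "dz": 0.1, "rx": 0, "ry": 0, "rz": 0},
    {"dx": 0, "dy": 0, "dz": 0, "rx": 0, "ry": 0, "rz": 0},
    {"dx": 0, "dy": 0, "dz": 0, "rx": 0, "ry": 0, "rz": 0}
  ]
}}

```text
time: 8.85
tcp_pos: [0.5852, 0.143, 0.2153]
ee_rot: [0.065, 0.998, 0.0, 0.001]
contact_force: [-4.2, -1.4, 8.1]
width: 0.0295
```

Call:
{"fn": "arm_command", "kwargs": {
  "steps": [
    {"dx": 0, "dy": 0, "dz": -0.6, "rx": 0, "ry": 0, "rz": 0},
    {"dx": 0, "dy": 0.88, "dz": -0.2, "rx": 0, "ry": 0, "rz": 0},
    {"dx": 0, "dy": 0.88, "dz": 0, "rx": 0, "ry": 0, "rz": 0},
    {"dx": 0, "dy": 0, "dz": 0.2, "rx": 0, "ry": 0, "rz": 0},
    {"dx": 0, "dy": 0, "dz": 0, "rx": 0, "ry": 0, "rz": 0},
    {"dx": 0, "dy": 0, "dz": 0, "rx": 0, "ry": 0, "rz": 0}
  ]
}}

```text
time: 9.45
tcp_pos: [0.5868, 0.1605, 0.218]
ee_rot: [0.065, 0.998, -0.0, -0.001]
contact_force: [-0.3, -0.4, -0.8]
width: 0.0294
```

```bash
python3 -c "
from h import *
t=ex*.5611+ey*.2353
plan([*t,.2155],th); print(rel())"
```

```text
t 9.45 tcp [0.5868 0.1605 0.218 ] yaw deg -7.42 F [-0.3 -0.4 -0.8] w 0.0294
shift cm [-0.    0.01  0.25]
rotvec rad [-0.0005 -0.0011  0.0005] after-rot shift [-0.    0.01  0.25]
x' 0.5611 y' 0.2352 z 0.2180
```

Call:
{"fn": "arm_command", "kwargs": {
  "steps": [
    {"dx": 0, "dy": 0, "dz": 0.2, "rx": 0, "ry": 0, "rz": 0},
    {"dx": 0, "dy": 0, "dz": 0.15, "rx": 0, "ry": 0, "rz": 0},
    {"dx": 0, "dy": 0, "dz": 0.1, "rx": 0, "ry": 0, "rz": 0},
    {"dx": 0, "dy": 0, "dz": 0.1, "rx": 0, "ry": 0, "rz": 0},
    {"dx": 0, "dy": 0, "dz": 0, "rx": 0, "ry": 0, "rz": 0},
    {"dx": 0, "dy": 0, "dz": 0, "rx": 0, "ry": 0, "rz": 0}
  ]
}}

```text
time: 10.05
tcp_pos: [0.5874, 0.1603, 0.2152]
ee_rot: [0.065, 0.998, -0.0, 0.001]
contact_force: [-3.7, -0.9, 5.8]
width: 0.0293
```

```bash
python3 -c "
from h import *
t=ex*.5611+ey*.2353
plan([*t,.2155],th); print(rel())"
```

```text
t 10.05 tcp [0.5874 0.1603 0.2152] yaw deg -7.44 F [-3.7 -0.9  5.8] w 0.0293
shift cm [ 0.05  0.02 -0.03]
rotvec rad [0.     0.001  0.0001] after-rot shift [ 0.05  0.02 -0.03]
x' 0.5616 y' 0.2351 z 0.2152
```

Call:
{"fn": "arm_command", "kwargs": {
  "steps": [
    {"dx": 0, "dy": 0.06, "dz": 0, "rx": 0, "ry": 0, "rz": 0},
    {"dx": 0, "dy": 0.06, "dz": 0, "rx": 0, "ry": 0, "rz": 0},
    {"dx": 0, "dy": -0.06, "dz": 0, "rx": 0, "ry": 0, "rz": 0},
    {"dx": 0, "dy": -0.06, "dz": 0, "rx": 0, "ry": 0, "rz": 0},
    {"dx": 0, "dy": -0.06, "dz": 0, "rx": 0, "ry": 0, "rz": 0},
    {"dx": 0, "dy": -0.06, "dz": 0, "rx": 0, "ry": 0, "rz": 0},
    {"dx": 0, "dy": 0.06, "dz": 0, "rx": 0, "ry": 0, "rz": 0},
    {"dx": 0, "dy": 0.06, "dz": 0, "rx": 0, "ry": 0, "rz": 0},
    {"dx": 0, "dy": 0, "dz": 0, "rx": 0, "ry": 0, "rz": 0}
  ]
}}

```text
time: 10.95
tcp_pos: [0.5875, 0.1605, 0.2152]
ee_rot: [0.065, 0.998, 0.0, 0.001]
contact_force: [-2.9, -0.2, 5.9]
width: 0.0294
```

Call:
{"fn": "arm_command", "kwargs": {
  "steps": [
    {"dx": 0, "dy": 0, "dz": -0.6, "rx": 0, "ry": 0, "rz": 0},
    {"dx": 0, "dy": 1.04, "dz": -0.2, "rx": 0, "ry": 0, "rz": 0},
    {"dx": 0, "dy": 1.04, "dz": 0, "rx": 0, "ry": 0, "rz": 0},
    {"dx": 0, "dy": 0, "dz": 0.2, "rx": 0, "ry": 0, "rz": 0},
    {"dx": 0, "dy": 0, "dz": 0, "rx": 0, "ry": 0, "rz": 0},
    {"dx": 0, "dy": 0, "dz": 0, "rx": 0, "ry": 0, "rz": 0}
  ]
}}

```text
time: 11.55
tcp_pos: [0.5896, 0.1811, 0.2185]
ee_rot: [0.065, 0.998, -0.0, -0.001]
contact_force: [-0.6, 0.0, -1.0]
width: 0.0295
```

```bash
python3 - <<'E'
from h import *
t=ex*.5611+ey*.25613
plan([*t,.2155],th); print(rel())
im,K,D,R,o=wrist(); np.savez("w5.npz",R=R,o=o,K=K,D=D,frame=im["frame"],z=im["z_map"])
cv2.imwrite("pics/w7.png",cv2.resize(im["frame"][140:210,200:340,::-1],None,fx=5.5,fy=5.5,interpolation=cv2.INTER_CUBIC))
E
```

```text
t 11.55 tcp [0.5896 0.1811 0.2185] yaw deg -7.42 F [-0.6  0.  -1. ] w 0.0295
shift cm [0.   0.01 0.3 ]
rotvec rad [-0.0006 -0.001   0.0005] after-rot shift [0.   0.01 0.3 ]
x' 0.5611 y' 0.2560 z 0.2185
```

View pics/w7.png

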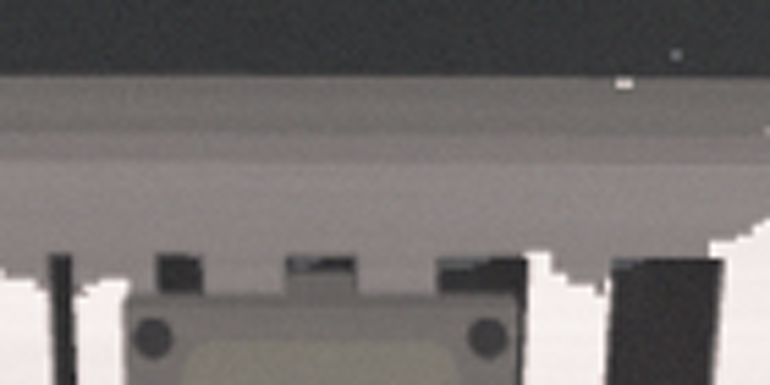

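Call:
{"fn": "arm_command", "kwargs": {
  "steps": [
    {"dx": 0, "dy": 0.01, "dz": 0.2, "rx": 0, "ry": 0, "rz": 0},
    {"dx": 0, "dy": 0, "dz": 0.15, "rx": 0, "ry": 0, "rz": 0},
    {"dx": 0, "dy": 0, "dz": 0.1, "rx": 0, "ry": 0, "rz": 0},
    {"dx": 0, "dy": 0, "dz": 0.1, "rx": 0, "ry": 0, "rz": 0},
    {"dx": 0, "dy": 0, "dz": 0.1, "rx": 0, "ry": 0, "rz": 0},
    {"dx": 0, "dy": 0, "dz": 0, "rx": 0, "ry": 0, "rz": 0},
    {"dx": 0, "dy": 0, "dz": 0, "rx": 0, "ry": 0, "rz": 0}
  ]
}}

```text
time: 12.3
tcp_pos: [0.5899, 0.1812, 0.2127]
ee_rot: [0.065, 0.998, 0.0, 0.0]
contact_force: [-0.6, -0.5, -2.7]
width: 0.0291
```

```bash
python3 -c "
from h import *
t=ex*.5611+ey*.25613
plan([*t,.2155],th); print(rel())"
```

```text
t 12.3 tcp [0.5899 0.1812 0.2127] yaw deg -7.44 F [-0.6 -0.5 -2.7] w 0.0291
shift cm [ 0.03  0.   -0.28]
rotvec rad [0.     0.     0.0002] after-rot shift [ 0.03  0.   -0.28]
x' 0.5614 y' 0.2561 z 0.2127
```

Call:
{"fn": "arm_command", "kwargs": {
  "steps": [
    {"dx": 0, "dy": 0, "dz": 0.3, "rx": 0, "ry": 0, "rz": 0},
    {"dx": 0, "dy": 0, "dz": 0.3, "rx": 0, "ry": 0, "rz": 0},
    {"dx": 0, "dy": 0, "dz": 0.3, "rx": 0, "ry": 0, "rz": 0},
    {"dx": 0, "dy": 0, "dz": 0, "rx": 0, "ry": 0, "rz": 0}
  ]
}}

```text
time: 12.7
tcp_pos: [0.5894, 0.1811, 0.2028]
ee_rot: [0.065, 0.998, -0.0, -0.001]
contact_force: [0.6, -1.1, -1.6]
width: 0.0293
```

```bash
python3 -c "
from h import *
t=ex*.5611+ey*.25613
plan([*t,.171],th); print(rel())"
```

```text
t 12.7 tcp [0.5894 0.1811 0.2028] yaw deg -7.44 F [ 0.6 -1.1 -1.6] w 0.0293
shift cm [-0.02  0.02  3.18]
rotvec rad [-0.0005 -0.0014  0.0002] after-rot shift [-0.01  0.02  3.18]
x' 0.5610 y' 0.2560 z 0.2028
```

Call:
{"fn": "arm_command", "kwargs": {
  "steps": [
    {"dx": 0, "dy": 0, "dz": 0.4, "rx": 0, "ry": 0, "rz": 0},
    {"dx": 0, "dy": 0, "dz": 0.4, "rx": 0, "ry": 0, "rz": 0},
    {"dx": 0, "dy": 0, "dz": 0.4, "rx": 0, "ry": 0, "rz": 0},
    {"dx": 0, "dy": 0, "dz": 0.4, "rx": 0, "ry": 0, "rz": 0},
    {"dx": 0, "dy": 0, "dz": 0.4, "rx": 0, "ry": 0, "rz": 0},
    {"dx": 0, "dy": 0, "dz": 0.4, "rx": 0, "ry": 0, "rz": 0},
    {"dx": 0, "dy": 0, "dz": 0.3, "rx": 0, "ry": 0, "rz": 0},
    {"dx": 0, "dy": 0, "dz": 0, "rx": 0, "ry": 0, "rz": 0},
    {"dx": 0, "dy": 0, "dz": 0, "rx": 0, "ry": 0, "rz": 0}
  ]
}}

```text
time: 13.6
tcp_pos: [0.5899, 0.1812, 0.1767]
ee_rot: [0.065, 0.998, -0.0, 0.0]
contact_force: [-0.1, -0.9, -1.0]
width: 0.0289
```

```bash
python3 -c "
from h import *
t=ex*.5611+ey*.25613
plan([*t,.171],th); print(rel())"
```

```text
t 13.6 tcp [0.5899 0.1812 0.1767] yaw deg -7.44 F [-0.1 -0.9 -1. ] w 0.0289
shift cm [0.03 0.   0.57]
rotvec rad [-0.      0.      0.0002] after-rot shift [0.03 0.   0.57]
x' 0.5614 y' 0.2561 z 0.1767
```

Call:
{"fn": "arm_command", "kwargs": {
  "steps": [
    {"dx": 0, "dy": 0, "dz": 0.3, "rx": 0, "ry": 0, "rz": 0},
    {"dx": 0, "dy": 0, "dz": 0.2, "rx": 0, "ry": 0, "rz": 0},
    {"dx": 0, "dy": 0, "dz": 0.1, "rx": 0, "ry": 0, "rz": 0},
    {"dx": 0, "dy": 0, "dz": 0.1, "rx": 0, "ry": 0, "rz": 0},
    {"dx": 0, "dy": 0, "dz": 0.1, "rx": 0, "ry": 0, "rz": 0},
    {"dx": 0, "dy": 0, "dz": 0, "rx": 0, "ry": 0, "rz": 0},
    {"dx": 0, "dy": 0, "dz": 0, "rx": 0, "ry": 0, "rz": 0}
  ]
}}

```text
time: 14.3
tcp_pos: [0.5901, 0.1812, 0.1703]
ee_rot: [0.065, 0.998, 0.0, 0.0]
contact_force: [-3.2, -0.5, 6.0]
width: 0.0294
```

```bash
python3 -c "
from h import *
t=ex*.5611+ey*.25613
plan([*t,.171],th); print(rel())"
```

```text
t 14.3 tcp [0.5901 0.1812 0.1703] yaw deg -7.43 F [-3.2 -0.5  6. ] w 0.0294
shift cm [ 0.06 -0.01 -0.07]
rotvec rad [0.0002 0.0009 0.0003] after-rot shift [ 0.06 -0.01 -0.07]
x' 0.5617 y' 0.2562 z 0.1703
```

Call:
{"fn": "arm_command", "kwargs": {
  "steps": [
    {"dx": 0, "dy": 0, "dz": -0.1, "rx": 0, "ry": 0, "rz": 0},
    {"dx": 0, "dy": 0, "dz": 0, "rx": 0, "ry": 0, "rz": 0},
    {"dx": 0, "dy": 0, "dz": 0, "rx": 0, "ry": 0, "rz": 0},
    {"dx": 0, "dy": 0, "dz": 0, "rx": 0, "ry": 0, "rz": 0},
    {"dx": 0, "dy": 0, "dz": 0, "rx": 0, "ry": 0, "rz": 0},
    {"dx": 0, "dy": 0, "dz": 0, "rx": 0, "ry": 0, "rz": 0}
  ],
  "claw": 0.8
}}

```text
time: 14.9
tcp_pos: [0.5898, 0.1811, 0.1696]
ee_rot: [0.065, 0.998, -0.0, -0.0]
contact_force: [-0.3, 0.5, -0.1]
width: 0.0681
```

Call:
{"fn": "arm_command", "kwargs": {
  "steps": [
    {"dx": 0, "dy": 0, "dz": -1, "rx": 0, "ry": 0, "rz": 0},
    {"dx": 0, "dy": 0, "dz": -3, "rx": 0, "ry": 0, "rz": 0},
    {"dx": 0, "dy": 0, "dz": -4, "rx": 0, "ry": 0, "rz": 0},
    {"dx": 0, "dy": 0, "dz": -4, "rx": 0, "ry": 0, "rz": 0},
    {"dx": 0, "dy": 0, "dz": -2, "rx": 0, "ry": 0, "rz": 0},
    {"dx": 0, "dy": 0, "dz": 0, "rx": 0, "ry": 0, "rz": 0},
    {"dx": 0, "dy": 0, "dz": 0, "rx": 0, "ry": 0, "rz": 0}
  ]
}}

```text
time: 15.6
tcp_pos: [0.5899, 0.1812, 0.3102]
ee_rot: [0.065, 0.998, 0.0, 0.0]
contact_force: [0.2, 0.2, -0.3]
width: 0.0683
```

```bash
python3 - <<'E'
from h import *
plan([.5899,.1812,.31]); 
im,K,D,R,o=wrist(); cv2.imwrite("pics/w8.png",cv2.resize(im["frame"][80:280,130:390,::-1],None,fx=3,fy=3))
ys,xs=np.mgrid[60:330,100:420]; uv=np.c_[xs.ravel(),ys.ravel()]; P=world(im,K,D,uv,R,o)
c=ex*.5588+ey*.25663; print("slot3",c)
for n,lo,hi in[("block",.1515,.1545),("collar",.156,.161),("headtop",.203,.209),("conn",.212,.218)]:
    m=(P[:,2]>lo)&(P[:,2]<hi)&(np.hypot(P[:,0]-c[0],P[:,1]-c[1])<.035); q=P[m]
    if m.sum()>4: print(n,m.sum(),np.median(q[:,2]).round(4),[np.round(v,1) for v in cv2.minAreaRect((q[:,:2]*1000).astype(np.float32))],"tilt",np.linalg.lstsq(np.c_[q[:,:2]-q[:,:2].mean(0),np.ones(len(q))],q[:,2],rcond=None)[0].round(3))
E
```

```text
t 15.6 tcp [0.5899 0.1812 0.3102] yaw deg -7.44 F [ 0.2  0.2 -0.3] w 0.0683
shift cm [0.   0.   0.02]
slot3 [0.58735772 0.18200909]
block 771 0.1533 [array([583.3, 182.5]), array([69.1, 61.8]), np.float64(82.5)] tilt [ 0.008 -0.002  0.153]
collar 444 0.1585 [array([587.9, 181.4]), array([44.1, 44.3]), np.float64(82.5)] tilt [ 0.008 -0.     0.159]
headtop 840 0.2062 [array([587.8, 181.5]), array([30.1, 37.3]), np.float64(82.2)] tilt [ 0.005 -0.007  0.206]
conn 298 0.2157 [array([587.8, 181.4]), array([17.4, 17.7]), np.float64(58.2)] tilt [ 0.035 -0.018  0.216]
```

View pics/w8.png

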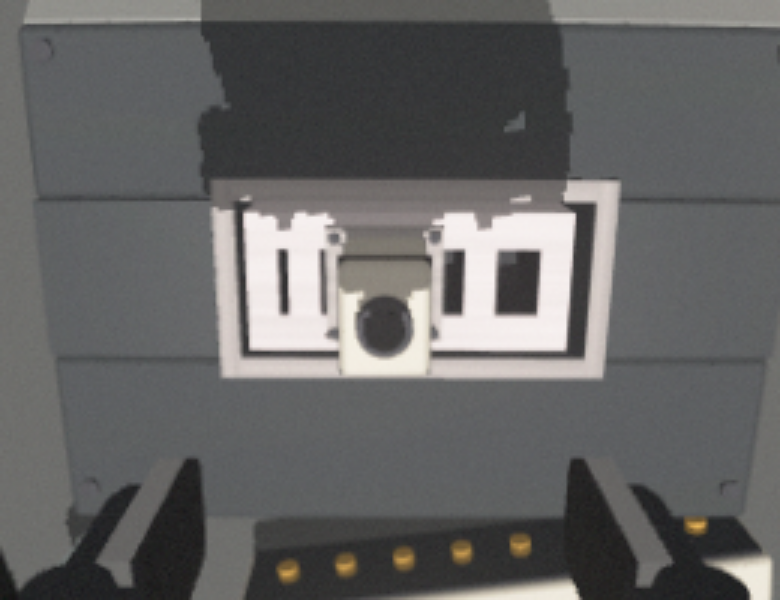

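The picture shows the probe upright in the third slot, its head centred at crop pixel (385, 325). Slots 1 and 2 are at about x 283 and 323 on its left, slots 4 and 5 at about 453 and 517 on its right. The collar top measures 0.1585 m, against 0.158 m when fully seated, and it lies level with the block. I'm handing in now.

```bash
python3 -c "
from workcell import env
print(env.close_job())"
```

```text
the job is handed in; nothing more can be done
None
```

The flat-blade probe is out of the single stand and fully home in slot 3 (10.4 mm), the narrowest slot that accepted it. I handed the job in at about 15.7 s.

- **Feeling the slots:** I worked up from the narrow end. Slot 1 (4.0 mm) stopped the blade at the block's top with about 8 N. Slot 2 (7.2 mm) stopped it at the same height with about 6 N, and a ±1.2 mm sideways feel did not let it in. In slot 3 it slid down freely for 45 mm and landed on its collar with about 6 N. I did not try the two wider slots with the blade.
- **Blade thickness:** the wrist camera measured about 9.2 mm, which agrees with the 10.4 mm slot.
- **Last checks:** the collar top was at 158.5 mm, against 158 mm expected, and level with the block. Its centre was within 1 mm of the slot centre I had measured. The gripper was open and 14 cm above, with no force on it.
- **Disagreements:** the measured tool position was up to about 5 mm off the commanded one just before the grasp, with 1–3 mm errors elsewhere. The probe was therefore held about 2 mm off centre lengthwise, and I corrected for that above the slots. My first two move calls were refused as invalid because rows had keys left out, and nothing moved.
- **Not checked:** I did not take a last picture of the rack and the rest of the bench. Nothing in the moves or forces suggests they were touched.

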